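Load the last clip in the feeder and click its guard shut

ROBOT

A 7-joint arm with a two-finger parallel gripper is mounted at the origin on the work surface. World frame = base frame: x ahead of the robot, y to its left, z up, the work surface at z = 0. Lengths are in m, angles in rad, forces in N, time in s.
With the tool pointing down it reaches from about 0.35 to 0.9 m from the base axis. Payload 7.2 kg.
Tool frame: the origin (TCP) lies midway between the tips of the shut fingers; the grasp point (between the pads) lies r.grip_point_offset behind it (r.grip_point_offset is the distance from the TCP to the grasp point, in m); z points along the fingers, y is the line along which they close (so a half turn about z gives the same grasp; the last joint's range is limited). The gripper opens to 85 mm and grips with 20 to 120 N. Pads are 22 mm wide; open, the fingers measure 114 mm over their backs; the gripper's body (76 mm by 85 mm) begins 54 mm behind the grasp point. The pads swing forward as they close: fully open they stand 13 mm farther back than shut.
Start: joints at [1.098, 0.411, -0.013, 1.596, 0.006, 1.134, -0.082], TCP at [0.246, -0.574, 0.231] pointing down, gripper open.
Joint ranges: [-2.95, 2.95], [-0.29, 1.99], [-1.47, 1.44], [0.14, 2.54], [-1.03, 4.17], [0.13, 1.85], [-2.86, 2.86]. Speed limits (rad/s): [2.39, 2.39, 3.01, 3.01, 3.14, 3.14, 3.14].

INTERFACE

Orientations are given as a unit quaternion [w, x, y, z].
In Python, from cell import state, optics, sign_off, finder, r gives the robot as it stands. The module is installed in compiled form; this text tells all that it offers.
- The arm moves only by the tool carry_out, never from a script. Its argument "targets" is a list that holds one entry, the list of rows, each a list of 5 numbers: the opening, from 0 (shut) to 1 (fully open), then the shift along the tool's x, y, z scaled (see below), then the turn about the tool's z scaled (see below). In form: [[[hand, tx, ty, tz, spin], ...]]. A call has 1 to 12 rows; each row shifts and turns the commanded pose from where the row before left it, along the tool's axes as they then stand; what a row does not reach is not made up. The controller multiplies each number of a shift by 25 mm and each number of a turn by 4 degrees. A row lasts 1/8 s, in which the tool goes at most 62.5 mm and 10.7 degrees, less where a joint would pass 70% of its speed; a pose out of reach is approached as far as the arm can. A call with a number of a shift or a turn outside -1 to 1 is refused whole. A call with a gripper value outside its range is refused whole. The fingers move at their own pace and stop on an object; "newtons" is the grip in N (left out, the last holds). Time passes only in rows, so rows that do not move let the fingers close. It gives the time, the measured TCP pose, the force, the opening and the grip force at its end, in the units of the state.
- state(): the state, without advancing time (a new reading comes with each control period).
- optics.read_camera(name): name is "scene" or "top" or "wrist"; returns the picture (400x640x3 uint8, red, green, blue); there is no depth.
- optics.camera_info(name): a dict with "K" (3x3 intrinsics, pixels), "R" (3x3) and "t" (3): a world point X has camera coordinates R X + t. Camera axes: x right, y down, z forward; pixel columns grow to the right and rows downward; lengths in m; the calibration is good to about 2 mm. The wrist camera is an equidistant fisheye: a pixel r from the principal point sees the ray r / f radians off the axis. A picture is of the moment at which its call begins: read the wrist's pose just before it. camera_info takes no time and is no camera call; for the wrist camera it gives the pose at the moment of the call.
- sign_off(): hands the job in; it is judged then, once.
Trained networks look in the newest picture that a camera, given by its name, has taken for a name from the list of things; names that differ only in an ending like _2 or _b are one class to them, and where a whole thing is asked for, a point or a joint stands for the part that bears it (a point fixed in the world has none). Each returns a list of dicts, best first, with "p" (0 to 1); they miss things now and then, are a little off and sometimes report something else, mostly with a low value. They report only what shows in the picture. A call takes as long as a camera call.
- finder.look_for(thing, camera): "pixel" ([column, row] in pixels, amid what is visible of it).
- finder.landmark_of(thing, camera): "pixel" ([column, row] in pixels: a listed point, or the origin of a listed thing).
The state is a dict: "clock": time; "joint_positions": joint angles; "joint_velocities": joint speeds; "joint_efforts": joint torques, N m; "eef_pos": TCP position; "tool_rot": TCP orientation; "ft_force": force on the tool from outside, world axes, zero at the start; "ft_torque": the same for the moment, N m; "finger_gap": finger opening in m; "grasp_force": force on a finger pad.
Only numpy, scipy, OpenCV 4.12 (cv2) and the standard library are available. Lean on these libraries where they do the work, as an engineer would, in place of code of your own. Each camera call takes 0.05 s, during which the arm holds its last target. There are 200 camera calls.

TASK

Put the loose clip into the feeder's sloping chute, rib up and orange nose pointing down the slope like the clip already in there, so that it lies flat and has slid down against that clip. Then, without slamming it, push the clear sliding guard across the chute until its latch clicks and holds it shut. Do not disturb the other things on the table.

Things in the scene. Friction and masses are not known exactly. Their poses are not given: they have to be found in the camera images.
- clip: The loose clip to load, lying on the table rib up, 0.08 to 0.17 kg: steel plate 100 x 38 x 5 mm, a black rib along its middle to grip it by (60 mm long, 12 mm thick, top 35 mm above the underside), an orange nose bar (12 x 38 mm, 12 mm high) across one end. Origin: centre of the underside; x along the plate to the orange nose, z up through the rib.
- clip_nose (a point): Point on the loose clip's underside at its nose end, 50 mm from the clip's origin along its +x.
- clip_tail (a point): Point on the loose clip's underside at its other end, 50 mm from the origin along -x.
- first_clip_nose (a point): The same nose point on the first clip, an identical clip that already lies in the chute, its orange nose against the chute's bottom stop. Leave it there.
- chute: Smooth aluminium channel, falling at 32 degrees towards the robot; clips slide down it. 44 mm wide inside, walls 12 mm high, 250 mm long, open above but for a rail over it at x = 235 to 250, z = 34 mm up. Origin: middle of the floor at the bottom stop; x up the slope, y level, to the guard's parking side, z square to the floor. First clip: x = 0 to 100 mm; the loose clip goes to x = 100 to 200.
- feeder: The fixed feeder on a blue base. Origin on the table; axes level, x away from the robot, y as the chute's; the chute's origin is at x -120, z 60 mm. A white lamp bar hangs over the loading place: x 22 to 58, y -130 to 130, z 247 to 276 mm, arms and posts (16 mm) at y = +-105 behind it to x 106. An upright gripper body hits it: tilt the tool square to the chute, leaning back to the robot.
- second_place (a point): Point on the chute floor below the middle of the loose clip when loaded: chute x = 150 mm, y = 0, z = 0.
- guard (a joint): Opening of the clear guard with yellow frame (m): 0 shut (hard stop), parked at 0.115 to 0.14. Slides along the chute's y; plane parallel to the floor at z = 42 to 52 mm, 90 mm wide, x = -30 to 250. Stays where left (drag 1.2 N, 6 N s/m); in the last 14 mm a spring buffer and the latch push back, up to 9 N, so it stays shut only if latched. The bolt drops about 1 mm before the stop.
- guard_handle (a point): Point in the middle of the guard's black handle tab (60 mm long in the chute's x, 14 mm thick in y, from z = 52 to 93 mm in the chute frame, this point at z = 75). It moves with the guard, and is at chute x = 80 mm, y = the guard's opening. Push the tab's parking-side face, or pinch it.
- latch (a joint): Lift of the spring latch bolt with the red knob at the chute's low end (chute x = -21, y = -35, knob top z = 113 mm; its grey bracket is 40 mm wide) (m): 0 down; rises to about 0.008 while the guard's tooth passes under it, then drops behind the tooth (the click). Works by itself.
- mug: Blue mug, 80 mm across, 90 mm high. Leave alone. Origin: underside centre.
- bottle: White bottle, 66 mm across, 190 mm high. Leave alone. Origin: underside centre.
- tape: Roll of brown tape lying flat, 100 mm across, 48 mm high. Leave alone. Origin: underside centre.
- screwdriver: Screwdriver lying down, about 200 mm long. Leave alone.
- carton: Cardboard carton with a blue band, 180 x 120 x 100 mm. Leave alone. Origin: underside centre.
- stapler: Blue and black stapler, 150 x 36 x 66 mm. Leave alone. Origin: underside centre.

How it is judged:
On the way, in this order (a step that is already met when the one before it is completed fails the run):
1. with the guard still open, the loose clip lies flat in the chute, rib up, nose down the slope, against the first clip (x of clip_nose in the frame of chute between 0.09 and 0.112 m and x of clip_tail in the frame of chute between 0.19 and 0.212 m and z of each of clip_nose, clip_tail in the frame of chute below 0.004 m and angle between the z axis of clip and the z axis of chute, either way round below 0.12 rad and y of clip in the frame of chute between -0.008 and 0.008 m and linear speed of clip below 0.02 m/s and value of joint guard above 0.07 m), for 0.2 s.
2. the guard is pushed shut and the latch bolt has dropped (value of joint guard below 0.005 m and value of joint latch below 0.003 m), for 0.2 s.
At the end, for the whole second after the job is handed in: The loose clip rests flat in the chute, rib up, nose down the slope, nose 90 to 112 mm above the bottom stop, within 8 mm of the middle; the first clip is within 8 mm of the stop; the guard is open less than 5 mm and its latch bolt is down (lift below 3 mm) (all of step 2 and x of clip_nose in the frame of chute between 0.09 and 0.112 m and x of clip_tail in the frame of chute between 0.19 and 0.212 m and z of each of clip_nose, clip_tail in the frame of chute below 0.004 m and angle between the z axis of clip and the z axis of chute, either way round below 0.12 rad and y of clip in the frame of chute between -0.008 and 0.008 m and linear speed of clip below 0.02 m/s and x of first_clip_nose in the frame of chute below 0.008 m and angle between clip's own z axis and vertical below 0.75 rad); the robot touches nothing.
It fails at once if the guard is slammed (it moves shut faster than 0.5 m/s) (velocity of joint guard below -0.5 m/s).
It fails at once if a bystander (mug, bottle, tape, screwdriver, carton, stapler) is moved more than 25 mm (distance of any of mug, bottle, tape, screwdriver, carton, stapler from where it was at the start of the episode above 0.025 m).
It also fails if it takes over 51 s, if anything falls off the work surface, if the arm or the gripper's body presses on something with over 40 N, if the wrist force passes 120 N, or if a joint passes its speed limit or range.

## Working session

There is one attempt and no reset: what is moved stays moved. The work goes in short steps, Python scripts to look and compute and a tool call to move; the robot and the scene stay as the last step left them, time stands still between calls to the robot, and variables do not carry over. Pictures are saved under pics/ and viewed, at most 10 in all, crops included, and the job is handed in when it is done.

Besides the shell and the picture viewer there is one more tool, called after "Call:" as name([rows], argument=value, ...), one row to a line, values as JSON. carry_out: Moves the arm, as the interface text tells. Shifts and turns lie within -1 to 1; 1 stands for 25 mm of shift or 4 degrees of turn. Its arguments: {"type":"object","properties":{"targets":{"type":"array","items":{"type":"array","items":{"type":"array","items":{"type":"number"}}}},"newtons":{"type":"number"}},"required":["targets"]}

```bash
mkdir -p pics; cat > h.py <<'E'
import numpy as np,cv2
from cell import state,optics,finder,r
from scipy.spatial.transform import Rotation as Ro
def ray(px,cam):
    i=optics.camera_info(cam);K,R,t=map(np.array,(i["K"],i["R"],i["t"]))
    x=(px[0]-K[0,2])/K[0,0];y=(px[1]-K[1,2])/K[1,1]
    if cam=="wrist":
        th=np.hypot(x,y);s=np.sin(th)/max(th,1e-9);d=np.array([x*s,y*s,np.cos(th)])
    else: d=np.array([x,y,1.])
    d=R.T@d; return -R.T@t,d/np.linalg.norm(d)
def onz(px,cam,z):
    o,d=ray(px,cam); return o+d*(z-o[2])/d[2]
def tri(p1,c1,p2,c2):
    A=np.zeros((3,3));b=np.zeros(3);L=[]
    for p,c in((p1,c1),(p2,c2)):
        o,d=ray(p,c);P=np.eye(3)-np.outer(d,d);A+=P;b+=P@o;L.append((o,P))
    X=np.linalg.solve(A,b);return X,[np.linalg.norm(P@(X-o)) for o,P in L]
E
python3 - <<'E'
from h import *
np.set_printoptions(precision=4,suppress=True)
s=state();print(s["clock"],s["eef_pos"],s["tool_rot"],s["finger_gap"],r.grip_point_offset)
for c in("scene","top"):
    im=optics.read_camera(c);cv2.imwrite(f"pics/{c}0.png",im[:,:,::-1])
    print(c,np.array(optics.camera_info(c)["t"]))
D={}
for n in("clip","clip_nose","clip_tail","first_clip_nose","chute","feeder","second_place","guard_handle"):
    for c in("scene","top"):
        l=finder.landmark_of(n,c);D[n,c]=l
        print(n,c,[(np.round(a["pixel"],1),round(a["p"],2)) for a in l[:2]])
    if D[n,"scene"] and D[n,"top"]:
        print("   ",*tri(D[n,"scene"][0]["pixel"],"scene",D[n,"top"][0]["pixel"],"top"))
for n in("clip","clip_nose","clip_tail"):
    if D[n,"top"]:print(n,onz(D[n,"top"][0]["pixel"],"top",0))
E
```

```text
0.0 [ 0.2459 -0.5741  0.2304] [-0.0008  0.9796  0.201  -0.0002] 0.08542799074249366 0.0187
scene [-0.4318 -0.1889  1.825 ]
top [-0.0813  0.5691  1.4148]
clip scene [(array([268.4, 247.5]), 0.49)]
clip top [(array([383.5, 225.2]), 0.76), (array([157.9, 254.4]), 0.52)]
    [ 0.5108 -0.2796 -0.0055] [np.float64(0.0024646982609616832), np.float64(0.002464698260961552)]
clip_nose scene [(array([252.8, 254.2]), 0.65)]
clip_nose top [(array([402.5, 228.9]), 0.58)]
    [ 0.496  -0.3426  0.0105] [np.float64(2.8085483876513937e-05), np.float64(2.8085483876573287e-05)]
clip_tail scene [(array([277.9, 243.5]), 0.59)]
clip_tail top [(array([372. , 219.1]), 0.6)]
    [ 0.5291 -0.2424 -0.0053] [np.float64(3.275429499937497e-06), np.float64(3.2754294998691977e-06)]
first_clip_nose scene [(array([313.8, 189.3]), 0.53)]
first_clip_nose top [(array([292.2, 218.3]), 0.73)]
    [0.5106 0.0196 0.0662] [np.float64(0.006491505279377213), np.float64(0.006491505279377187)]
chute scene [(array([316. , 188.2]), 0.96), (array([320.6, 268.4]), 0.49)]
chute top [(array([293.8, 219.2]), 0.78)]
    [0.5125 0.0196 0.0715] [np.float64(0.0011223532935021826), np.float64(0.001122353293502301)]
feeder scene [(array([341.7, 210.5]), 0.82), (array([319.8, 265.4]), 0.61)]
feeder top [(array([291.6, 187.2]), 0.87)]
    [0.6321 0.0336 0.0036] [np.float64(0.0012165947498463871), np.float64(0.0012165947498463826)]
second_place scene [(array([345.1, 185.9]), 0.75)]
second_place top [(array([288.3, 177.5]), 0.57)]
    [0.6344 0.0388 0.1401] [np.float64(0.0031074212635099504), np.float64(0.0031074212635099994)]
guard_handle scene [(array([335.8, 150.1]), 0.93)]
guard_handle top [(array([250.2, 209.5]), 0.79)]
    [0.5204 0.1423 0.1928] [np.float64(0.0004408730496925492), np.float64(0.0004408730496923514)]
clip [ 0.5084 -0.2806  0.    ]
clip_nose [ 0.4973 -0.3447  0.    ]
clip_tail [ 0.5283 -0.2418  0.    ]
```

```bash
python3 - <<'E'
import cv2
a=cv2.imread("pics/top0.png")[120:300,220:460];b=cv2.imread("pics/scene0.png")[100:300,220:420]
cv2.imwrite("pics/t0c.png",cv2.resize(a,None,fx=3.3,fy=3.3,interpolation=2))
cv2.imwrite("pics/s0.png",cv2.imread("pics/scene0.png"))
E
```

```text
(no output)
```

View pics/t0c.png

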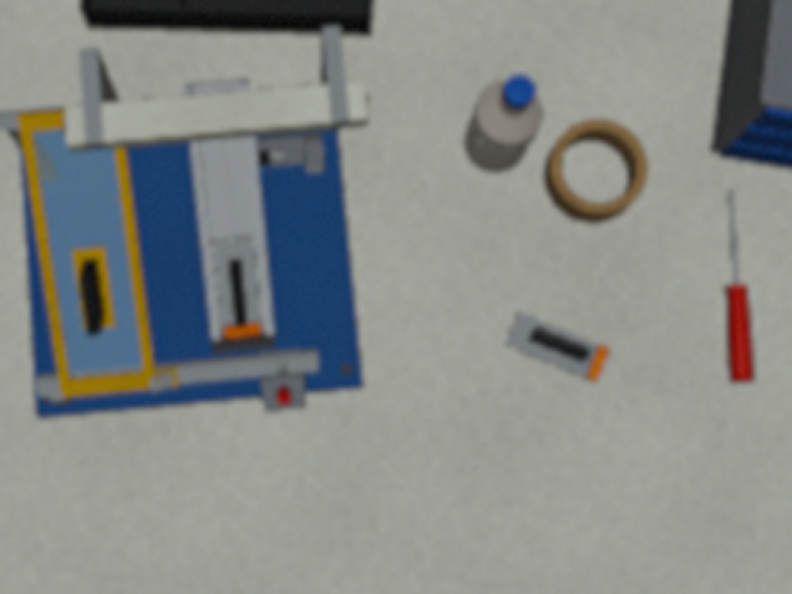

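View pics/s0.png

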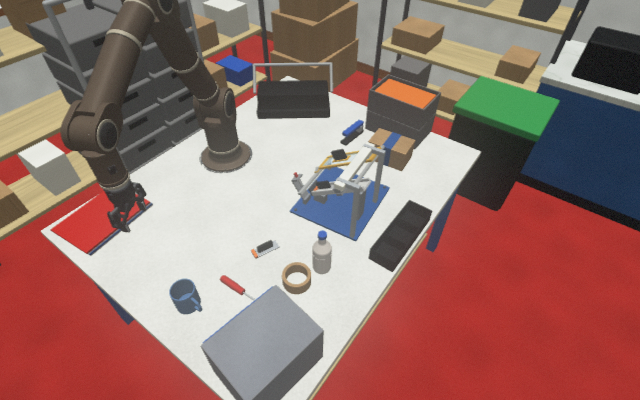

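```bash
cat >> h.py <<'E'
def go(p,yaw=None):
    "rows units to bring TCP to p with tool x at world yaw (deg); shift after spin"
    s=state();w,x,y,z=s["tool_rot"];M=Ro.from_quat([x,y,z,w]).as_matrix()
    cy=np.degrees(np.arctan2(M[1,0],M[0,0]));out=[]
    if yaw is None:yaw=cy
    d=(yaw-cy+90)%180-90
    print("yaw now %.2f spin units %.2f"%(cy,-d/4),"tilt",M[:,2].round(4))
    v=np.array(p)-s["eef_pos"]
    print("units before spin",(M.T@v/.025).round(3),"after",((M@Ro.from_euler("z",-d,degrees=True).as_matrix()).T@v/.025).round(3),"TCP",np.array(s["eef_pos"]).round(4),"t",s["clock"])
E
python3 - <<'E'
from h import *
im=cv2.imread("pics/top0.png")
# clip outline in top image: pixels by saturation/darkness vs table
c=im[205:245,365:415].astype(int);g=cv2.cvtColor(im,cv2.COLOR_BGR2HSV)[205:245,365:415]
nose=(g[:,:,1]>120)&(g[:,:,0]<20);rib=(c.max(2)<80)
for n,m,z in(("nose",nose,.012),("rib",rib,.033)):
    ys,xs=np.nonzero(m);p=(xs.mean()+365,ys.mean()+205);P=onz(p,"top",z);print(n,m.sum(),p,P.round(4))
    if n=="nose":N=P
    else:
        Rb=P;u,s_,vt=np.linalg.svd(np.c_[xs-xs.mean(),ys-ys.mean()]);print(vt[0])
        q=onz((p[0]+10*vt[0][0],p[1]+10*vt[0][1]),"top",z)-P;print("rib axis yaw",np.degrees(np.arctan2(q[1],q[0])))
d=N-Rb;yaw=np.degrees(np.arctan2(d[1],d[0]));print("yaw",yaw,np.hypot(*d[:2]))
go([Rb[0],Rb[1],.2],yaw)
E
```

```text
nose 31 (np.float64(400.7096774193548), np.float64(229.29032258064515)) [ 0.4943 -0.3363  0.012 ]
rib 77 (np.float64(389.14285714285717), np.float64(223.97402597402598)) [ 0.5085 -0.2941  0.033 ]
[0.93352902 0.35850184]
rib axis yaw -110.03869949544658
yaw -108.52685950813033 0.04447606705366573
yaw now 23.19 spin units -12.07 tilt [ 0. -0. -1.]
units before spin [14.061 -6.176  1.252] after [13.967  6.386  1.252] TCP [ 0.2461 -0.5745  0.2313] t 0.9
```

Call:
carry_out([
  [[1,0.3,0,0,-1],[1,0.3,0,0,-1],[1,0.3,0,0,-1],[1,0.3,0,0,-1],[1,0.3,0,0,-1],[1,0.3,0,0,-1],[1,0.3,0,0,-1],[1,0.3,0,0,-1],[1,0.3,0,0,-1],[1,0.3,0,0,-1],[1,0.3,0,0,-1],[1,0.3,0,0,-1]],
])

```text
clock: 2.4
eef_pos: [0.3078, -0.5123, 0.2313]
tool_rot: [0.0, 0.812, 0.583, -0.0]
ft_force: [-0.3, 0.4, -0.0]
finger_gap: 0.0852
grasp_force: 0.0
```

```bash
python3 -c "
from h import *
go([.5085,-.294,.2],70.7)"
```

```text
yaw now 71.32 spin units 0.16 tilt [-0. -0. -1.]
units before spin [10.841  4.808  1.252] after [10.893  4.69   1.252] TCP [ 0.3078 -0.5123  0.2313] t 2.4
```

Call:
carry_out([
  [[1,0.98,0.44,0.1,0],[1,0.98,0.44,0.1,0],[1,0.98,0.44,0.1,0],[1,0.98,0.44,0.1,0],[1,0.98,0.44,0.1,0],[1,0.98,0.44,0.1,0],[1,0.98,0.44,0.1,0],[1,0.98,0.44,0.1,0],[1,0.98,0.44,0.1,0],[1,0.98,0.44,0.1,0],[1,0.98,0.44,0.2,0],[1,0,0,0,0]],
])

```text
clock: 3.9
eef_pos: [0.5105, -0.294, 0.201]
tool_rot: [-0.0, 0.812, 0.584, 0.0]
ft_force: [-1.3, 0.8, 0.4]
finger_gap: 0.0852
grasp_force: 0.0
```

```bash
python3 - <<'E'
from h import *
i=optics.camera_info("wrist");print(np.array(i["K"]).round(1).tolist(),np.array(i["R"]).round(3).tolist())
im=optics.read_camera("wrist");cv2.imwrite("pics/w1.png",im[:,:,::-1])
for n in("clip_nose","clip_tail","clip"):
    for a in finder.landmark_of(n,"wrist")[:2]:print(n,np.round(a["pixel"],1),round(a["p"],2),onz(a["pixel"],"wrist",0).round(4))
go([.5085,-.294,.2],70.7)
E
```

```text
[[309.7, 0.0, 319.4], [0.0, 309.7, 198.0], [0.0, 0.0, 1.0]] [[0.948, -0.319, -0.001], [-0.305, -0.908, 0.286], [-0.092, -0.271, -0.958]]
clip_nose [319.3 216.3] 0.73 [ 0.4923 -0.3468 -0.    ]
clip_tail [321.5 128.6] 0.72 [ 0.5273 -0.2514  0.    ]
clip [321.3 171.5] 0.8 [ 0.5114 -0.2975  0.    ]
yaw now 71.11 spin units 0.10 tilt [-3.e-04 -7.e-04 -1.e+00]
units before spin [ 0.133 -0.044  0.056] after [ 0.132 -0.045  0.056] TCP [ 0.5085 -0.2975  0.2014] t 4.1
```

View pics/w1.png

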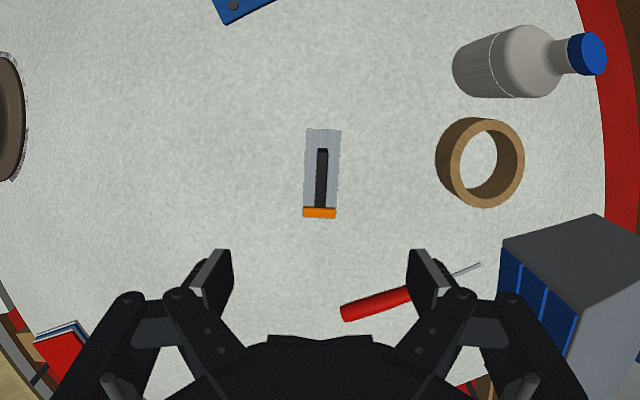

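```bash
python3 - <<'E'
from h import *
s=state();w,x,y,z=s["tool_rot"];M=Ro.from_quat([x,y,z,w]).as_matrix()
i=optics.camera_info("wrist");C=-np.array(i["R"]).T@i["t"]
print("cam in tool",(M.T@(C-s["eef_pos"])).round(4),"q",np.round(s["joint_positions"],3))
g=[.5098-.017*.342,-.299-.017*.94]
go([g[0],g[1],.06],70)
E
```

```text
cam in tool [ 0.0728  0.0008 -0.142 ] q [ 0.684  0.398 -0.313  1.706  0.138  1.059 -0.004]
yaw now 71.11 spin units 0.28 tilt [-3.e-04 -7.e-04 -1.e+00]
units before spin [-0.716  0.057  5.657] after [-0.715  0.07   5.657] TCP [ 0.5085 -0.2975  0.2014] t 4.1
```

```bash
python3 -c "
from h import *
go([.5098,-.299,.012],70)"
```

```text
yaw now 71.11 spin units 0.28 tilt [-3.e-04 -7.e-04 -1.e+00]
units before spin [-0.034  0.07   7.576] after [-0.033  0.07   7.576] TCP [ 0.5085 -0.2975  0.2014] t 4.1
```

Call:
carry_out([
  [[1,-0.03,0.07,0.9,0.28],[1,0,0,0.96,0],[1,0,0,0.96,0],[1,0,0,0.96,0],[0.7,0,0,0.96,0],[0.6,0,0,0.96,0],[0.5,0,0,0.96,0],[0.4,0,0,0.91,0],[0.2,0,0,0,0],[0,0,0,0,0],[0,0,0,0,0],[0,0,0,0,0]],
], newtons=30)

```text
clock: 5.6
eef_pos: [0.5109, -0.298, 0.0128]
tool_rot: [0.001, 0.819, 0.574, 0.0]
ft_force: [-0.4, -0.2, -0.9]
finger_gap: 0.0113
grasp_force: 32.9
```

Call:
carry_out([
  [[0,0,0,-0.2,1],[0,0,0,0,1],[0,0,0,0,1],[0,0,0,0,1],[0,0,0,0,1],[0,0,0,0,1],[0,0,0,0,1],[0,0,0,0,1],[0,0,0,0,1],[0,0,0,0,1],[0,0,0,0.2,0],[0.4,0,0,0,0]],
])

```text
clock: 7.1
eef_pos: [0.5105, -0.2975, 0.0118]
tool_rot: [-0.0, 0.966, 0.26, -0.0]
ft_force: [0.7, 0.3, 0.2]
finger_gap: 0.0284
grasp_force: 0.0
```

Call:
carry_out([
  [[0.6,0,0,0,0],[0.7,0,0,0,0],[0.7,0,0,-0.7,0],[0.7,0,0,-0.7,-1],[0.7,0,0,-0.6,-1],[0.7,0,0,-0.6,-1],[0.7,0,0,-0.4,-1],[0.7,0,0,0,-1],[0.7,0,0,0,-1],[0.7,0,0,0,-1],[0.7,0,0,0,-1],[0.7,0,0,0,-1]],
])

```text
clock: 8.6
eef_pos: [0.5108, -0.298, 0.0885]
tool_rot: [0.001, 0.838, 0.546, 0.0]
ft_force: [-1.1, -0.1, -0.1]
finger_gap: 0.0596
grasp_force: 0.0
```

Call:
carry_out([
  [[0.7,0,0,0,-1],[0.7,0,0,0,-1],[0.7,0,0,0,-1],[0.7,0,0,0,-1],[0.7,0,0,0,-1],[0.7,0,0,0,-1],[0.7,0,0,0,-1],[0.7,0,0,0,-1],[0.7,0,0,0,-1],[0.7,0,0,0,-1],[0.7,0,0,0,-1],[0.7,0,0,0,-1]],
])

```text
clock: 10.1
eef_pos: [0.5107, -0.2981, 0.0885]
tool_rot: [0.001, 0.543, 0.84, -0.0]
ft_force: [0.9, 0.4, 0.1]
finger_gap: 0.0596
grasp_force: 0.0
```

Call:
carry_out([
  [[0.7,0,0,0,-1],[0.7,0,0,0,-1],[0.7,0,0,0,-1],[0.7,0,0,0,-1],[0.7,0,0,0,-1],[0.7,0,0,0,-1],[0.7,0,0,0,-1],[0.7,0,0,0,-1],[0.7,0,0,0,-1],[0.7,0,0,0,-1],[0.7,0,0,0,-1],[0.7,0,0,0,-1]],
])

```text
clock: 11.6
eef_pos: [0.5106, -0.2983, 0.0884]
tool_rot: [0.0, 0.155, 0.988, -0.001]
ft_force: [0.1, -0.3, -0.4]
finger_gap: 0.06
grasp_force: 0.0
```

```bash
python3 - <<'E'
from h import *
print(np.round(state()["joint_positions"],3))
im=optics.read_camera("wrist");cv2.imwrite("pics/w2.png",im[:,:,::-1])
for n in("clip_nose","clip_tail","clip"):
    for a in finder.landmark_of(n,"wrist")[:2]:print(n,np.round(a["pixel"],1),round(a["p"],2),onz(a["pixel"],"wrist",0).round(4))
go([.5085,-.294,.2])
E
```

```text
[ 0.916  0.602 -0.651  1.786  0.453  0.907  1.324]
clip_nose [274.4 165.8] 0.65 [ 0.4725 -0.3224  0.    ]
clip_tail [369.2 243.9] 0.57 [ 0.5576 -0.2707  0.    ]
clip [326.6 208.2] 0.97 [ 0.5169 -0.2946  0.    ]
yaw now 161.96 spin units -0.00 tilt [ 4.e-04 -1.e-03 -1.e+00]
units before spin [ 0.128  0.127 -4.487] after [ 0.128  0.127 -4.487] TCP [ 0.5106 -0.2981  0.0878] t 11.8
```

View pics/w2.png

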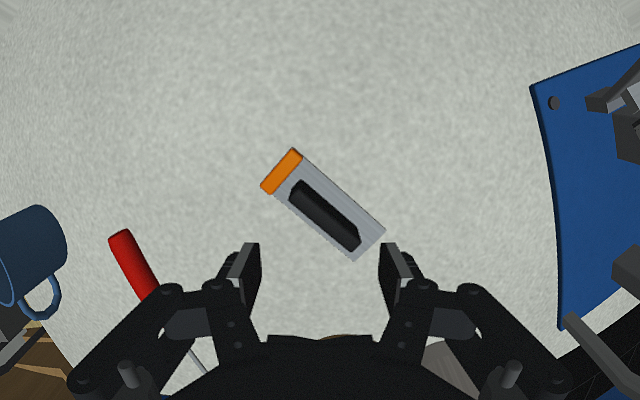

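Call:
carry_out([
  [[0.6,0,0,0,-1],[0.6,0,0,0,-1],[0.6,0,0,0,-1],[0.6,0,0,0,-1],[0.6,0,0,0,-1],[0.6,0,0,0,-1],[0.6,0,0,0,-1],[0.6,0,0,0,-1],[0.6,0,0,0,-1],[0.6,0,0,0,-1],[0.6,0,0,0,-1],[0.6,0,0,0,-1]],
])

```text
clock: 13.3
eef_pos: [0.5105, -0.2979, 0.0874]
tool_rot: [-0.0, -0.26, 0.966, -0.0]
ft_force: [-0.0, 0.3, -0.8]
finger_gap: 0.0512
grasp_force: 0.0
```

```bash
python3 -c "
from h import *
go([.5003,-.304,.011],210.1);print(np.round(state()['joint_positions'],3))"
```

```text
yaw now -149.89 spin units 0.00 tilt [-1.e-04 -8.e-04 -1.e+00]
units before spin [ 4.750e-01 -3.000e-03  3.057e+00] after [ 4.750e-01 -3.000e-03  3.057e+00] TCP [ 0.5105 -0.2979  0.0874] t 13.3
[ 1.04   0.67  -0.845  1.778  0.599  0.971  2.044]
```

Call:
carry_out([
  [[0.6,0.16,0,0.9,0],[0.5,0.16,0,0.9,0],[0.4,0.155,0,0.9,0],[0.3,0,0,0.36,0],[0,0,0,0,0],[0,0,0,0,0],[0,0,0,0,0],[0,0,0,-0.5,0],[0,0,0,-1,0],[0,0,0,-1,0],[0,0,0,-1,0],[0,0,0,-1,0]],
], newtons=30)

```text
clock: 14.8
eef_pos: [0.5004, -0.3036, 0.125]
tool_rot: [0.0, -0.26, 0.966, -0.0]
ft_force: [0.9, 0.2, -1.0]
finger_gap: 0.0116
grasp_force: 33.7
```

```bash
python3 - <<'E'
from h import *
print(state()["finger_gap"],state()["grasp_force"])
go([.43,.01,.24],187)
E
```

```text
0.011615017771592243 33.71917426586151
yaw now -149.92 spin units 5.77 tilt [ 7.e-04 -5.e-04 -1.e+00]
units before spin [-3.851 12.261 -4.609] after [ 1.264 12.789 -4.609] TCP [ 0.5004 -0.3036  0.125 ] t 14.8
```

Call:
carry_out([
  [[0,0,0,-1,1],[0,0,0,-1,1],[0,0,0,-1,1],[0,0,0,-1,1],[0,0,0,-0.6,1],[0,0,0,0,0.77],[0,0.1,1,0,0],[0,0.1,1,0,0],[0,0.1,1,0,0],[0,0.1,1,0,0],[0,0.1,1,0,0],[0,0.1,1,0,0]],
])

```text
clock: 16.3
eef_pos: [0.4667, -0.1549, 0.2381]
tool_rot: [0.0, -0.061, 0.998, -0.0]
ft_force: [-0.2, 0.1, -2.0]
finger_gap: 0.0113
grasp_force: 33.8
```

Call:
carry_out([
  [[0,0.1,1,0,0],[0,0.1,1,0,0],[0,0.1,1,0,0],[0,0.1,1,0,0],[0,0.1,1,0,0],[0,0.1,1,0,0],[0,0,0.8,0,0],[0,0,0,0,0],[0,0,0,0,0]],
])

```text
clock: 17.42
eef_pos: [0.4315, 0.0099, 0.238]
tool_rot: [-0.0, -0.061, 0.998, -0.0]
ft_force: [-0.3, -0.9, -0.2]
finger_gap: 0.0115
grasp_force: 33.8
```

```bash
python3 - <<'E'
from h import *
go([.43,.01,.24],187);print(np.round(state()['joint_positions'],3))
s0=state();i=optics.camera_info("wrist")
im=optics.read_camera("wrist");cv2.imwrite("pics/w3.png",im[:,:,::-1])
im=optics.read_camera("top")
cv2.imwrite("pics/top3.png",im[:,:,::-1])
for n in("chute","feeder","second_place","guard_handle","first_clip_nose","latch"):
  for c in("wrist","top"):
    print(n,c,[(np.round(a["pixel"],1),round(a["p"],2)) for a in finder.landmark_of(n,c)[:1]])
go([.43,.01,.24],187)
E
```

```text
yaw now -173.02 spin units -0.01 tilt [-0.e+00 -5.e-04 -1.e+00]
units before spin [ 0.06   0.01  -0.081] after [ 0.06   0.01  -0.081] TCP [0.4315 0.0099 0.238 ] t 17.425
[ 0.827  0.198 -1.062  1.978  0.197  1.075  1.371]
chute wrist []
chute top []
feeder wrist []
feeder top [(array([289.8, 185.4]), 0.94)]
second_place wrist [(array([106. , 289.4]), 0.73)]
second_place top [(array([290.3, 175.7]), 0.81)]
guard_handle wrist [(array([460.2, 320.9]), 0.85)]
guard_handle top [(array([249.1, 208.5]), 0.97)]
first_clip_nose wrist []
first_clip_nose top [(array([169.4, 187.1]), 0.53)]Traceback (most recent call last):
  File "<stdin>", line 9, in <module>
ValueError: it knows: bottle, carton, chute, clip, clip_nose, clip_tail, feeder, first_clip_nose, guard_handle, mug, screwdriver, second_place, stapler, tape
```

View pics/w3.png

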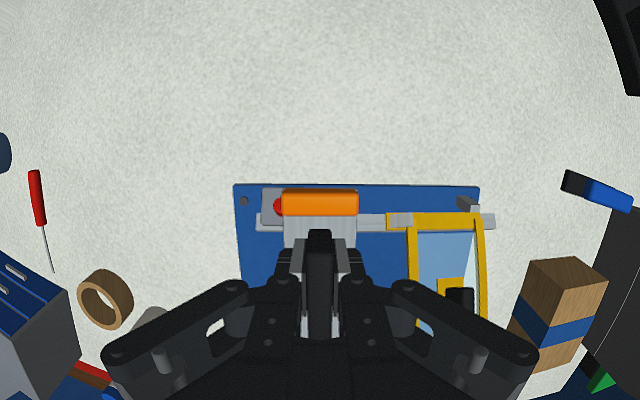

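Call:
carry_out([
  [[0,0,-1,0,0],[0,0,-1,0,0],[0,0,-1,0,0],[0,0,-1,0,0],[0,0,-1,0,0],[0,0,0,0,0],[0,0,0,0,0]],
])

```text
clock: 18.9
eef_pos: [0.4467, -0.1129, 0.238]
tool_rot: [-0.0, -0.061, 0.998, 0.0]
ft_force: [-0.6, -0.3, -1.1]
finger_gap: 0.0111
grasp_force: 33.8
```

```bash
python3 - <<'E'
from h import *
import pickle
s0=state();i=optics.camera_info("wrist")
im=optics.read_camera("wrist");cv2.imwrite("pics/w4.png",im[:,:,::-1])
pickle.dump((s0,i),open("w4.pkl","wb"))
optics.read_camera("scene");
for n in("chute","second_place","guard_handle","first_clip_nose"):
  for c in("wrist","scene"):
    print(n,c,[(np.round(a["pixel"],1),round(a["p"],2)) for a in finder.landmark_of(n,c)[:1]])
print(np.round(s0["eef_pos"],4),np.round(s0["joint_positions"],3),state()["clock"])
cv2.imwrite("pics/w4c.png",cv2.resize(im[150:400,0:330,::-1],None,fx=2.4,fy=2.4,interpolation=2))
E
```

```text
chute wrist [(array([424.4, 250.8]), 0.62)]
chute scene [(array([317.3, 188.8]), 0.65)]
second_place wrist []
second_place scene [(array([346.1, 184.7]), 0.95)]
guard_handle wrist [(array([554.6, 304.2]), 0.94)]
guard_handle scene [(array([337.7, 148. ]), 0.91)]
first_clip_nose wrist [(array([424.7, 243.4]), 0.62)]
first_clip_nose scene [(array([319.5, 189. ]), 0.53)]
[ 0.4467 -0.1129  0.238 ] [ 1.     0.251 -0.986  1.921  0.235  1.092  1.612] 19.4
```

View pics/w4.png

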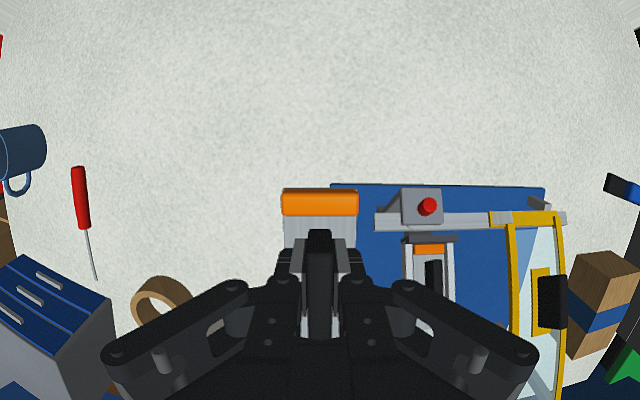

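```bash
python3 - <<'E'
import cv2
a=cv2.imread("pics/w4.png")[180:330,360:480]
cv2.imwrite("pics/w4z.png",cv2.resize(a,None,fx=4,fy=4,interpolation=cv2.INTER_NEAREST))
E
```

```text
(no output)
```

View pics/w4z.png

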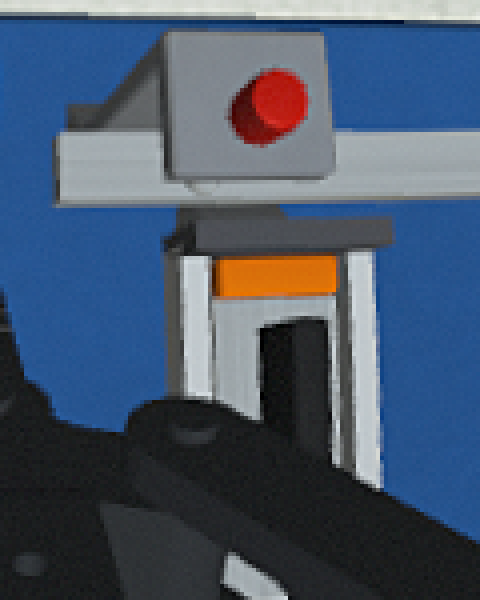

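```bash
cat > fit.py <<'E'
from h import *
import pickle
from scipy.optimize import least_squares
a=np.radians(32)
def ch(x,y,z):return np.array([-.12+x*np.cos(a)-z*np.sin(a),y,.06+x*np.sin(a)+z*np.cos(a)])
s0,iw=pickle.load(open("w4.pkl","rb"))
def proj(X,c):
    i=iw if c=="wrist" else optics.camera_info(c);K=np.array(i["K"]);p=np.array(i["R"])@X+i["t"]
    if c=="wrist":
        rr=np.hypot(p[0],p[1]);q=p[:2]/rr*np.arctan2(rr,p[2])
    else:q=p[:2]/p[2]
    return q*[K[0,0],K[1,1]]+K[:2,2]
m=.001
O=[("wrist",ch(-.021,-.035,.113),(430,204.5),1,0),("wrist",ch(.012,-.019,.012),(413.2,254.4),1,0),("wrist",ch(.012,.019,.012),(444.4,254.4),1,0),
("wrist",ch(.02,-.006,.035),(433.6,259.7),1,0),("wrist",ch(.02,.006,.035),(442,259.5),1,0),("wrist",ch(.08,0,.075),(554.6,304.2),2,1),
("top",ch(.08,0,.075),(249.6,209),1,1),("scene",ch(.08,0,.075),(336.8,149),1,1),
("top",ch(.15,0,0),(289.3,176.6),1,0),("scene",ch(.15,0,0),(345.6,185.3),1,0),("top",ch(0,0,0),(293,218.8),1,0),("scene",ch(0,0,0),(316.5,188.6),1,0),("top",np.zeros(3),(290.7,186.3),1,0),("scene",np.zeros(3),(341.7,210.5),1,0)]
def W(v,P,g):
    P=P+np.array([0,v[3]*g,0]);c,s=np.cos(v[2]),np.sin(v[2])
    return np.array([v[0]+c*P[0]-s*P[1],v[1]+s*P[0]+c*P[1],P[2]])
def f(v,O=O):return np.concatenate([(proj(W(v,P,g),c)-px)/s for c,P,px,s,g in O])
if __name__=="__main__":
    for sel in(O,O[:6],O[6:]):
        R=least_squares(f,[.632,.034,.11,.125],args=(sel,),loss="soft_l1");v=R.x
        print("feeder",v[:2].round(4),"yaw",np.degrees(v[2]).round(2),"guard",v[3].round(4));print(f(v).reshape(-1,2).round(1).tolist())
E
python3 fit.py
```

```text
feeder [0.6318 0.0358] yaw 6.51 guard 0.1272
[[-0.0, 0.3], [1.0, 0.3], [0.1, -0.8], [-1.4, 0.1], [0.3, -0.2], [-1.4, -0.7], [-1.3, -0.1], [1.1, 5.6], [-0.9, -1.2], [-0.6, 1.7], [-0.1, 0.6], [-0.4, 1.3], [0.1, 0.9], [-0.1, 0.3]]
feeder [0.6321 0.0343] yaw 5.95 guard 0.133
[[0.4, 0.1], [0.7, 0.3], [-0.2, -0.6], [-1.7, 0.2], [-0.0, -0.0], [-0.1, -0.5], [-3.1, -0.4], [2.1, 5.0], [-0.4, -1.3], [-0.8, 2.0], [-0.0, 0.6], [-0.4, 1.4], [0.5, 0.9], [-0.2, 0.5]]
feeder [0.6316 0.0369] yaw 7.04 guard 0.1238
[[-0.9, 0.6], [1.0, 0.4], [0.2, -1.0], [-1.5, 0.1], [0.3, -0.3], [-2.2, -0.9], [-0.2, 0.2], [0.5, 6.0], [-1.3, -1.2], [-0.5, 1.5], [-0.1, 0.6], [-0.4, 1.3], [-0.3, 1.0], [0.0, 0.1]]
```

```bash
python3 - <<'E'
from fit import *
import h
h.optics=type("o",(),{"camera_info":staticmethod(lambda c:iw)})
w,x,y,z=s0["tool_rot"];M=Ro.from_quat([x,y,z,w]).as_matrix()
im=cv2.cvtColor(cv2.imread("pics/w4.png"),cv2.COLOR_BGR2HSV)
for c in(290,305,320,335,350):
    col=im[180:250,c];o=[180+k for k in range(70) if col[k,0]<20 and col[k,1]>150];vv=[int(im[k,c,2]) for k in o];print(c,o[0],o[-1],vv)
for row in(188,191,193,195,215.5):
    print(row,(M.T@(onz((320,row),"wrist",s0["eef_pos"][2]+.001)-s0["eef_pos"])*1e3).round(1))
for px in((282,204),(358,204)):print((M.T@(onz(px,"wrist",s0["eef_pos"][2]+.001)-s0["eef_pos"])*1e3).round(1))
E
```

```text
290 189 214 [97, 105, 103, 121, 163, 202, 212, 220, 226, 226, 226, 225, 225, 226, 226, 226, 226, 227, 226, 226, 225, 226, 226, 227, 229, 216]
305 189 214 [98, 107, 104, 120, 164, 203, 215, 218, 226, 227, 226, 226, 226, 226, 226, 226, 225, 226, 226, 226, 226, 226, 226, 227, 228, 217]
320 189 214 [98, 107, 103, 121, 162, 201, 215, 220, 226, 226, 226, 225, 225, 226, 226, 226, 226, 226, 225, 226, 226, 227, 227, 227, 230, 217]
335 189 214 [102, 105, 104, 120, 164, 201, 216, 219, 224, 227, 226, 225, 225, 226, 226, 226, 225, 225, 226, 226, 226, 227, 226, 226, 229, 218]
350 189 214 [103, 104, 104, 120, 162, 200, 214, 219, 224, 227, 226, 225, 226, 226, 226, 226, 226, 227, 225, 225, 226, 226, 225, 227, 229, 217]
188 [35.3 -0.4 -1. ]
191 [33.8 -0.4 -1. ]
193 [32.8 -0.4 -1. ]
195 [31.8 -0.4 -1. ]
215.5 [21.5 -0.3 -1. ]
[ 27.4 -18.6  -1. ]
[27.3 17.9 -1. ]
```

```bash
cat >> h.py <<'E'
def F(x,y,z,f=(.632,.0356,np.radians(6.5))):
    c,s=np.cos(f[2]),np.sin(f[2]);return [f[0]+c*x-s*y,f[1]+s*x+c*y,z]
E
python3 -c "
from h import *
go(F(-.08,0.0004,.195),186.5);go(F(-.0205,0.0004,.19),186.5)"
```

```text
yaw now -172.99 spin units 0.13 tilt [ 0.e+00 -1.e-04 -1.e+00]
units before spin [-4.882  5.063  1.722] after [-4.837  5.106  1.722] TCP [ 0.4468 -0.1136  0.2381] t 19.4
yaw now -172.99 spin units 0.13 tilt [ 0.e+00 -1.e-04 -1.e+00]
units before spin [-7.262  5.041  1.922] after [-7.217  5.106  1.922] TCP [ 0.4468 -0.1136  0.2381] t 19.4
```

Call:
carry_out([
  [[0,0,0.85,0,0.13],[0,0,0.85,0,0],[0,-0.5,0.85,0.3,0],[0,-0.8,0.85,0.4,0],[0,-0.9,0.85,0.5,0],[0,-0.9,0.856,0.52,0],[0,-0.9,0,0,0],[0,-0.84,0,0,0],[0,0,0,0,0],[0,0,0,0,0]],
])

```text
clock: 20.65
eef_pos: [0.5516, 0.0268, 0.1948]
tool_rot: [-0.001, -0.057, 0.998, 0.0]
ft_force: [-0.3, -0.3, -1.6]
finger_gap: 0.0113
grasp_force: 33.8
```

```bash
python3 -c "
from h import *
go(F(-.0205,0.0004,.19),186.5);print(np.round(state()['joint_positions'],3))"
```

```text
yaw now -173.51 spin units -0.00 tilt [-0.001 -0.    -1.   ]
units before spin [-2.414e+00  2.000e-03  1.890e-01] after [-2.414e+00  2.000e-03  1.890e-01] TCP [0.5516 0.0268 0.1948] t 20.65
[ 0.555  0.483 -0.927  1.773  0.429  1.103  1.168]
```

Call:
carry_out([
  [[0,-0.7,0,0,0],[0,-0.7,0,0,0],[0,-0.5,0,0.1,0],[0,-0.3,0,0.09,0],[0,-0.1,0,0,0],[0,-0.1,0,0,0],[0,0,0,0,0]],
])

```text
clock: 21.52
eef_pos: [0.6119, 0.0335, 0.1904]
tool_rot: [-0.0, -0.057, 0.998, -0.0]
ft_force: [0.9, -0.2, -0.4]
finger_gap: 0.0112
grasp_force: 33.8
```

```bash
python3 - <<'E'
from h import *
go(F(-.0205,0.0004,.19),186.5);s=state();print(np.round(s['joint_positions'],3),np.round(s["ft_force"],2))
im=optics.read_camera("top");a=im[130:230,230:350];b=optics.read_camera("scene")[120:240,260:400]
cv2.imwrite("pics/p5.png",np.hstack([cv2.resize(x[:,:,::-1],(400,340),interpolation=2) for x in(a,b)]))
E
```

```text
yaw now -173.52 spin units -0.01 tilt [ 0.e+00 -1.e-04 -1.e+00]
units before spin [0.013 0.007 0.014] after [0.013 0.007 0.014] TCP [0.6119 0.0335 0.1904] t 21.525
[ 0.47   0.582 -0.881  1.632  0.481  1.159  1.156] [ 0.88 -0.19 -0.4 ]
```

View pics/p5.png

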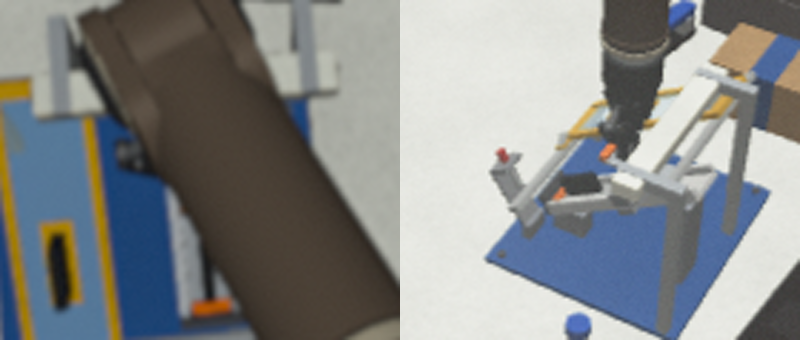

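Call:
carry_out([
  [[0,0,0,0.2,0],[0,0,0,0.2,0],[0,0,0,0.2,0],[0,0,0,0.2,0],[0,0,0,0,0]],
], newtons=20)

```text
clock: 22.25
eef_pos: [0.6108, 0.0333, 0.17]
tool_rot: [-0.001, -0.057, 0.998, -0.0]
ft_force: [-5.5, -1.7, 3.8]
finger_gap: 0.0112
grasp_force: 34.9
```

Call:
carry_out([
  [[0,0,0,0.2,0],[0,0,0,0.2,0],[0,0,0,0,0]],
])

```text
clock: 22.62
eef_pos: [0.61, 0.0333, 0.1598]
tool_rot: [-0.002, -0.057, 0.998, -0.001]
ft_force: [-8.1, -1.9, 5.2]
finger_gap: 0.0112
grasp_force: 36.3
```

Call:
carry_out([
  [[0,-0.04,0,0.2,0],[0,-0.04,0,0.1,0],[0,0,0,0,0]],
])

```text
clock: 23.0
eef_pos: [0.6122, 0.0337, 0.1523]
tool_rot: [-0.002, -0.057, 0.998, -0.0]
ft_force: [-8.2, -0.6, 4.2]
finger_gap: 0.0113
grasp_force: 37.6
```

Call:
carry_out([
  [[0,0,0,0.2,0],[0,0,0,0.12,0],[0,0,0,0,0]],
])

```text
clock: 23.38
eef_pos: [0.613, 0.0338, 0.1446]
tool_rot: [-0.001, -0.057, 0.998, -0.0]
ft_force: [-5.2, -0.2, 3.9]
finger_gap: 0.0117
grasp_force: 38.9
```

Call:
carry_out([
  [[0,0,0,0.1,0],[0,0,0,0.08,0],[0,0,0,0,0]],
])

```text
clock: 23.75
eef_pos: [0.6135, 0.0339, 0.1404]
tool_rot: [-0.0, -0.057, 0.998, -0.0]
ft_force: [-5.5, -0.2, 4.4]
finger_gap: 0.0114
grasp_force: 40.0
```

Call:
carry_out([
  [[0.2,0,0,0,0],[0.2,0,0,0,0],[0.22,0,0,-0.1,0],[0.25,0,0,-0.2,0],[0.25,0,0,-0.4,0],[0.25,0,0,-0.6,0],[0.25,0.3,0,-0.6,0],[0.25,0.9,0,0,0],[0.25,0.9,0,0,0],[0.25,0.9,0,0,0],[0.25,0.9,0,0,0],[0.25,0,0,0,0]],
])

```text
clock: 25.25
eef_pos: [0.516, 0.0223, 0.1887]
tool_rot: [0.0, -0.056, 0.998, -0.001]
ft_force: [0.6, -0.5, 0.0]
finger_gap: 0.0214
grasp_force: 0.0
```

```bash
python3 - <<'E'
from fit import *
s0=state();iw=optics.camera_info("wrist");import fit;fit.iw=iw
im=optics.read_camera("wrist");cv2.imwrite("pics/w6.png",im[:,:,::-1])
v=[.632,.0356,np.radians(6.5),0]
for nm,P in(("nose top mid",ch(.106,0,.012)),("tail",ch(.2,0,.005)),("rib top",ch(.15,0,.035)),("1st nose",ch(.006,0,.012))):print(nm,proj(W(v,P,0),"wrist").round(1),proj(W(v,P,0),"top").round(1))
a=im[180:400,180:460]
t=optics.read_camera("top")[150:240,240:340]
cv2.imwrite("pics/p6.png",np.hstack([cv2.resize(a[:,:,::-1],(509,400),interpolation=2),cv2.resize(t[:,:,::-1],(290,400),interpolation=2)]))
print(s0["eef_pos"],s0["ft_force"],state()["clock"])
E
```

```text
nose top mid [320.4 306.6] [289.8 189.9]
tail [320.3 409.4] [286.9 160.3]
rib top [320.4 365.9] [288.4 178.9]
1st nose [320.4 187.8] [292.8 219.1]
[0.51600989 0.02232176 0.18872093] [ 0.64963877 -0.45771121  0.015156  ] 25.35
```

View pics/p6.png

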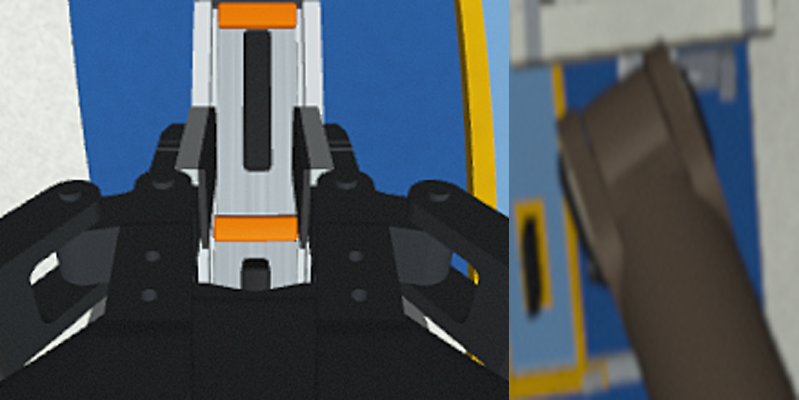

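```bash
python3 -c "
from h import *
go(F(-.092,.170,.225),186.5);go(F(-.092,.170,.157),186.5);print(np.round(state()['joint_positions'],3))"
```

```text
yaw now -173.55 spin units -0.01 tilt [ 1.7e-03 -6.0e-04 -1.0e+00]
units before spin [-0.914  6.803 -1.458] after [-0.921  6.802 -1.458] TCP [0.5178 0.0225 0.1887] t 25.35
yaw now -173.55 spin units -0.01 tilt [ 1.7e-03 -6.0e-04 -1.0e+00]
units before spin [-0.91   6.805  1.262] after [-0.916  6.804  1.262] TCP [0.5178 0.0225 0.1887] t 25.35
[ 0.605  0.433 -0.952  1.86   0.405  1.055  1.175]
```

Call:
carry_out([
  [[0.1,0,0,-0.8,0],[0,0,0,-0.66,0],[0,-0.1,0.7,0,0],[0,-0.1,0.9,0,0],[0,-0.1,0.9,0,0],[0,-0.1,0.9,0,0],[0,-0.2,0.9,0,0],[0,-0.2,0.9,0,0],[0,-0.11,0.9,0,0],[0,0,0.7,0,0],[0,0,0,0,0],[0,0,0,0,0]],
])

```text
clock: 26.85
eef_pos: [0.5206, 0.1936, 0.2241]
tool_rot: [-0.0, -0.056, 0.998, -0.0]
ft_force: [0.3, -0.0, 0.3]
finger_gap: -0.0003
grasp_force: 0.0
```

```bash
python3 -c "
from h import *
go(F(-.092,.170,.157),186.5);print(np.round(state()['joint_positions'],3),state()['finger_gap'])"
```

```text
yaw now -173.55 spin units -0.01 tilt [-2.e-04 -8.e-04 -1.e+00]
units before spin [-0.033  0.017  2.683] after [-0.033  0.017  2.683] TCP [0.5206 0.1936 0.2241] t 26.85
[ 0.273  0.467 -0.964  1.731  0.415  1.165  0.874] -0.0002695707263066434
```

Call:
carry_out([
  [[0,0,0,0.67,0],[0,0,0,0.67,0],[0,0,0,0.67,0],[0,0,0,0.67,0],[0,0,0,0,0],[0,0,-0.2,0,0],[0,0,-0.3,0,0],[0,0,-0.4,0,0],[0,0,-0.5,0,0],[0,0,-0.5,0,0],[0,0,-0.5,0,0],[0,0,0,0,0]],
])

```text
clock: 28.35
eef_pos: [0.5275, 0.1325, 0.1569]
tool_rot: [-0.0, -0.055, 0.998, -0.001]
ft_force: [0.5, -0.9, 0.1]
finger_gap: 0.0001
grasp_force: 0.0
```

```bash
python3 -c "
from h import *
go(F(-.092,.0215,.157),186.5);print(np.round(state()['ft_force'],2))
optics.read_camera('wrist')
print(finder.landmark_of('guard_handle','wrist')[:1])"
```

```text
yaw now -173.67 spin units -0.04 tilt [-7.0e-04 -1.4e-03 -1.0e+00]
units before spin [-4.600e-02 -3.464e+00  2.000e-03] after [-3.600e-02 -3.464e+00  2.000e-03] TCP [0.5275 0.1325 0.1569] t 28.35
[ 0.52 -0.9   0.1 ]
[{'pixel': [273.6, 262.9], 'p': 0.7}]
```

Call:
carry_out([
  [[0,0,-0.5,0,0],[0,0,-0.5,0,0],[0,0,-0.5,0,0],[0,0,-0.5,0,0],[0,0,-0.4,0,0],[0,0,0,0,0]],
])

```text
clock: 29.2
eef_pos: [0.5344, 0.0734, 0.1571]
tool_rot: [-0.0, -0.055, 0.998, -0.0]
ft_force: [-0.6, 0.2, -0.7]
finger_gap: -0.0005
grasp_force: 0.0
```

```bash
python3 -c "
from h import *
go(F(-.092,.0215,.157),186.5);print(np.round(state()['ft_force'],2))
im=optics.read_camera('wrist')
p=finder.landmark_of('guard_handle','wrist')[0];X=onz(p['pixel'],'wrist',.166);print(p,X)
c,s=np.cos(np.radians(6.5)),np.sin(np.radians(6.5));d=X-F(0,0,0);print('feeder xy',c*d[0]+s*d[1],-s*d[0]+c*d[1])
"
```

```text
yaw now -173.64 spin units -0.04 tilt [ 0.e+00 -9.e-04 -1.e+00]
units before spin [-0.03  -1.082  0.005] after [-0.028 -1.082  0.005] TCP [0.5344 0.0734 0.1571] t 29.2
[-0.61  0.21 -0.69]
{'pixel': [273.3, 264.3], 'p': 0.91} [0.53824102 0.05169897 0.166     ]
feeder xy -0.09133382766854387 0.026609304811293387
```

Call:
carry_out([
  [[0,0,-0.3,0,0],[0,0,-0.3,0,0],[0,0,-0.2,0,0],[0,0,-0.15,0,0],[0,0,-0.1,0,0],[0,0,-0.05,0,0],[0,0,0,0,0]],
])

```text
clock: 30.18
eef_pos: [0.5373, 0.0482, 0.1574]
tool_rot: [0.0, -0.057, 0.998, 0.0]
ft_force: [-1.1, 4.3, 1.0]
finger_gap: -0.0001
grasp_force: 2.0
```

Call:
carry_out([
  [[0,0,-0.08,0,0],[0,0,-0.08,0,0],[0,0,-0.08,0,0],[0,0,0,0,0],[0,0,0,0,0]],
])

```text
clock: 30.8
eef_pos: [0.5374, 0.0468, 0.1576]
tool_rot: [0.0, -0.059, 0.998, 0.003]
ft_force: [-2.0, 16.5, -1.2]
finger_gap: 0.0
grasp_force: 8.4
```

Call:
carry_out([
  [[0,0,-0.08,0,0],[0,0,0,0,0],[0,0,0.4,0,0],[0,0,0.8,0,0],[0,0.3,0.6,0,0],[0,0,0,-0.8,0],[0,0,0,-1,0],[0,0,0,-0.6,0],[0,0.4,-0.5,0,0],[0,0.8,0,0,0],[0,0,0,0,0]],
])

```text
clock: 32.17
eef_pos: [0.4966, 0.0667, 0.2179]
tool_rot: [0.0, -0.056, 0.998, -0.001]
ft_force: [0.7, -0.2, 0.2]
finger_gap: -0.0
grasp_force: 0.0
```

```bash
python3 - <<'E'
from fit import *
import fit
s0=state();fit.iw=optics.camera_info("wrist")
im=optics.read_camera("wrist")
p=finder.landmark_of('guard_handle','wrist')[0];X=onz(p['pixel'],'wrist',.166)
c,s=np.cos(np.radians(6.5)),np.sin(np.radians(6.5));d=X-F(0,0,0);print(p,'feeder xy',c*d[0]+s*d[1],-s*d[0]+c*d[1])
v=[.632,.0356,np.radians(6.5),0]
for nm,P in(("knob",ch(-.021,-.035,.113)),("handle",ch(.08,0,.075)),("nose",ch(.106,0,.012))):print(nm,proj(W(v,P,0),"wrist").round(1))
print(s0["ft_force"],s0["eef_pos"],state()["clock"])
cv2.imwrite("pics/w7.png",im[:,:,::-1])
E
```

```text
{'pixel': [260.6, 269.7], 'p': 0.67} feeder xy -0.08982868488904716 0.0031652271211310623
knob [207.2 120. ]
handle [256.8 268.7]
nose [270.  299.3]
[ 0.69830881 -0.1632071   0.20332175] [0.4965839  0.06670832 0.21788492] 32.275
```

View pics/w7.png

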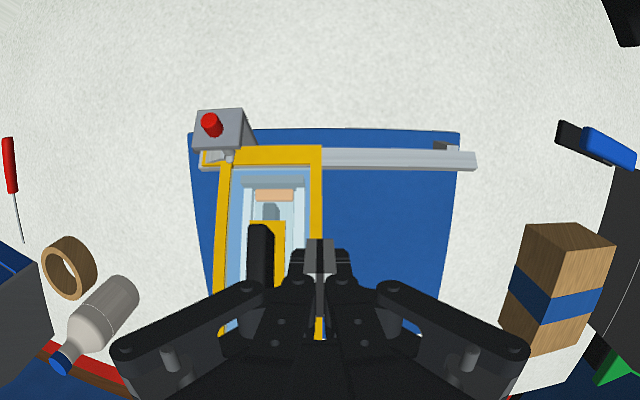

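```bash
python3 - <<'E'
from fit import *
import fit
fit.iw=optics.camera_info("wrist")
im=optics.read_camera("wrist")
g=cv2.cvtColor(im,cv2.COLOR_RGB2HSV)
for o in(0,.003,.006,.01):
    v=[.632,.0356,np.radians(6.5),o];print(o,proj(W(v,ch(-.03,.045,.052),1),"wrist").round(1),proj(W(v,ch(.02,.045,.052),1),"wrist").round(1))
for l in(0,.008):print("knob",proj(W(v,ch(-.021,-.035,.113+l),0),"wrist").round(1))
red=((g[:,:,0]<6)|(g[:,:,0]>174))&(g[:,:,1]>200)&(g[:,:,2]>190);red[:, :190]=0;red[:,235:]=0;red[150:]=0
ys,xs=np.nonzero(red);print(xs.mean(),ys.mean(),xs.min(),xs.max(),ys.min(),ys.max())
for rw in(148,155,170,190,200):
    m=(abs(g[rw,:,0].astype(int)-24)<6)&(g[rw,:,1]>180);x=np.nonzero(m)[0];print(rw,x[(x>200)&(x<350)].max())
for i in range(3):print(np.round(finder.landmark_of('guard_handle','wrist')[0]["pixel"],1))
print(state()["clock"])
E
```

```text
0 [318.3 140.9] [318.3 195.8]
0.003 [321.7 140.9] [322.  195.8]
0.006 [325.2 140.9] [325.6 195.8]
0.01 [329.7 140.9] [330.4 195.8]
knob [206.6 118.2]
knob [203.  112.6]
207.6144578313253 118.19277108433735 201 215 112 125
148 320
155 320
170 320
190 320
200 320
[262.7 268.7]
[262.7 268.7]
[262.7 268.7]
32.475
```

```bash
python3 -c "
from cell import sign_off;print(sign_off())"
```

```text
the job is handed in; nothing more can be done
None
```

I loaded the loose clip nose down, and in the last clear view, just before the guard was closed, it lay flat against the first clip. I then pushed the guard shut slowly: it measures about 1–2 mm open, the latch knob is down and the robot is clear. I handed the job in at about 32.5 s; the hand-in call didn't return the judge's result.

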